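# Open the bypass door of the supply chest and put the paint jar away

### The arm

A 7-joint arm with a two-finger parallel gripper is mounted at the origin on the work surface. World frame = base frame: x ahead of the robot, y to its left, z up, the work surface at z = 0. Lengths are in m, angles in rad, forces in N, time in s.
With the tool pointing down it reaches from about 0.4 to 0.875 m from the base axis. Payload 19.3 kg.
Tool frame: the origin (TCP) lies between the finger pads; the fingertips stand 11 mm ahead of it and the grasp point (between the pads) lies 8 mm behind it; z points along the fingers, y is the line along which they close (so a half turn about z gives the same grasp; the last joint's range is limited). The gripper opens to 85 mm and grips with 20 to 120 N. Pads are 22 mm wide; open, the fingers measure 114 mm over their backs; the gripper's body (76 mm by 85 mm) begins 54 mm behind the grasp point. The pads swing forward as they close: fully open they stand 13 mm farther back than shut.
Start: joints at [-1.305, 0.521, -0.036, 1.599, 0.021, 1.021, -0.113], TCP at [0.206, 0.59, 0.242] pointing down, gripper open.
Joint ranges: [-2.91, 2.91], [-0.3, 2.13], [-1.5, 1.42], [0.17, 2.43], [-1.26, 4.41], [0.16, 1.93], [-2.52, 2.52]. Speed limits (rad/s): [1.89, 1.89, 2.39, 2.39, 3.01, 3.01, 3.01].

### API

Orientations are given as a unit quaternion [x, y, z, w].
In Python, from bench import get_obs, snapshot, close_job gives the robot as it stands. The module is installed in compiled form; this text tells all that it offers.
- The arm moves only by the shell command python3 -m jog 'ROWS' [FORCE]. ROWS is JSON, a list of rows, each an object of numbers: "x", "y", "z": the shift along the world's x, y, z in cm; "turn": the turn about the world's z in degrees; "claw": the gripper command: -1 is fully open, 1 is shut, values between are in proportion. A call has 1 to 5 rows; each row is the pose to reach, as a shift and turn from the pose commanded when the call began; what a row does not reach only later rows make up. A row lasts 1/8 s, in which the tool goes at most 62.5 mm and 10.7 degrees, less where a joint would pass 70% of its speed; a pose out of reach is approached as far as the arm can. A call with a gripper value outside its range is refused whole. The fingers move at their own pace and stop on an object; FORCE is the grip in N (left out, the last holds). Time passes only in rows, so rows that repeat a pose let the fingers close. It gives the time, the measured TCP pose, the force, the opening and the grip force at its end, in the units of the state.
- get_obs(): the state, without advancing time (a new reading comes with each control period).
- snapshot(name): name is "scene" or "top" or "wrist"; returns a dict with "color" (384x512x3 uint8, red, green, blue), "fx", "fy", "cx", "cy" (pixels), "rvec" (rotation vector, rad) and "tvec" (3), from world to camera coordinates, as OpenCV has them. Camera axes: x right, y down, z forward; pixel columns grow to the right and rows downward; lengths in m; the calibration is good to about 2 mm. A picture is of the moment at which its call begins. There is no depth.
- close_job(): hands the job in; it is judged then, once.
The state is a dict: "time_s": time; "qpos": joint angles; "dq": joint speeds; "tau": joint torques, N m; "position": TCP position; "ee_rot": TCP orientation; "contact_force": force on the tool from outside, world axes, zero at the start; "wrist_torque": the same for the moment, N m; "width": opening from 0.0 (shut) to 1.0 (fully open); "grip_force": force on a finger pad.
Only numpy, scipy, OpenCV 4.12 (cv2) and the standard library are available. Lean on these libraries where they do the work, as an engineer would, in place of code of your own. Each camera call takes 0.05 s, during which the arm holds its last target. There are 200 camera calls.

### The job

On the sloping plywood supply chest, slide the left-hand door (the one on the inner track) by its wooden pull as far as it goes behind its right-hand neighbour, and leave the right-hand door shut. Then stand the squat screw-top jar gently upright on the floor of the left compartment you have opened, and leave the door open.

Things in the scene. Friction and masses are not known exactly. Their poses are not given: they have to be found in the camera images.
- chest: Fixed plywood chest, 200 deep (x) x 420 wide (y) mm, top sloping up 15 deg from 70 mm high at the front (-x) to 140 at the rear rail. Origin: centre of underside; y to its left end, z up. Two doors side by side, sliding along y, close the top. Under the left door: an empty compartment, floor 8 mm up, x -92..92, y 3..202; door fully open, it is uncovered at y 52..202 mm (middle: x 0, y 127).
- inner_door (a joint): Travel q (m) of the left (+y) door, on the lower, inner track: 0 shut, 0.15 open at its stop, towards chest -y; starts 0 to 0.03, 2 N drag, stays put. Its face is 100 mm up at x 0. Pull: wooden block at its left end, 16 mm wide (y), 36 along the slope, 42 tall, square to the door; grip point in the chest frame x -7, y 186-1000q, z 129 mm, top z 140. Nothing stands higher than the face left of it.
- outer_door (a joint): Travel (m) of the right (-y) door, on the upper, outer track: 0 shut (as it starts), grows towards chest +y, to 0.15. Its face is 12 mm above the left door's; shut, its left edge is at chest y +6 mm. A like pull stands at its right end.
- jar: Loose closed squat screw-top jar, white plastic, 52 mm diameter up to 42 mm height, then a narrower neck and a 47 mm cap, 75 mm tall in all, 0.11 to 0.22 kg, standing on the table to the robot's right. The widest of three white containers there; the others are a slim bottle 34 x 100 mm and a small jar 36 x 42 mm, 25 mm or more away. Origin: centre of its underside, z along its axis.
Things that resemble listed ones, but are neither listed nor needed, are in the scene too. What is shaped like the jar but blue, orange or purple is not meant.

How it is judged:
On the way:
1. the left door is slid behind its neighbour as far as it goes (within 15 mm of its stop) (value of joint inner_door above 0.135 m), for 0.2 s.
At the end, for the whole second after the job is handed in: The left (inner) door is open to within 15 mm of its stop, the right (outer) door is shut to within 15 mm, and the squat jar stands at rest on the floor of the left compartment, upright within 10 degrees (value of joint inner_door above 0.135 m and value of joint outer_door below 0.015 m and z of jar in the frame of chest between 0.003 and 0.02 m and x of jar in the frame of chest between -0.08 and 0.08 m and y of jar in the frame of chest between 0.01 and 0.19 m and angle between jar's own z axis and vertical below 0.17 rad and linear speed of jar below 0.03 m/s); the robot touches nothing.
It fails at once if the jar is tipped by more than 40 degrees (angle between jar's own z axis and vertical above 0.7 rad).
It fails at once if the jar is dropped from more than about 4 cm (linear speed of jar above 0.9 m/s and contact force between the fingers and jar below 0.05 N).
It fails at once if the right-hand door is slid open by more than 30 mm (value of joint outer_door above 0.03 m).
It also fails if it takes over 59 s, if anything falls off the work surface, if the arm or the gripper's body presses on something with over 40 N, if the wrist force passes 120 N, or if a joint passes its speed limit or range.

## Working session

There is one attempt and no reset: what is moved stays moved. The work goes in short steps, Python scripts to look and compute and a shell command to move; the robot and the scene stay as the last step left them, time stands still between calls to the robot, and variables do not carry over. Pictures are saved under pics/ and viewed, at most 10 in all, crops included, and the job is handed in when it is done.

```bash
mkdir -p pics
cat > h.py <<'E'
import numpy as np, cv2
from bench import get_obs, snapshot
def save(n,f):
    s=snapshot(n); cv2.imwrite('pics/'+f,s['color'][:,:,::-1]); np.savez('pics/'+f+'.npz',**s); return s
def load(f): return dict(np.load('pics/'+f+'.npz'))
def ray(s,u,v):
    R=cv2.Rodrigues(np.array(s['rvec'],float))[0]; t=np.array(s['tvec'],float).ravel()
    return -R.T@t, R.T@np.array([(u-s['cx'])/s['fx'],(v-s['cy'])/s['fy'],1])
def onz(s,u,v,z):
    o,d=ray(s,u,v); return o+d*(z-o[2])/d[2]
def proj(s,P):
    return cv2.projectPoints(np.array(P,float).reshape(-1,3),np.array(s['rvec'],float),np.array(s['tvec'],float),np.array([[s['fx'],0,s['cx']],[0,s['fy'],s['cy']],[0,0,1]],float),None)[0].reshape(-1,2)
E
python3 - <<'E'
from h import *
a=save('scene','a.png');b=save('top','b.png')
cv2.imwrite('pics/ab.png',np.vstack([a['color'],b['color']])[:,:,::-1][:,:,:].copy())
for s in(a,b): print(ray(s,256,192))
o=get_obs();print(o['time_s'],o['position'],o['ee_rot'],o['width'])
E
```

```text
(array([ 1.04261003, -0.06902939,  1.05909219]), array([-0.49675748, -0.04429128, -0.86697847]))
(array([ 0.29657094, -0.11305972,  1.02915592]), array([ 1.85280393e-01, -5.86766161e-04, -9.82688909e-01]))
0.1 [0.20589992 0.58980857 0.2417862 ] [ 1.67102862e-01  9.85939333e-01 -5.12046214e-04 -4.44804615e-05] 1.0001322221099809
```

View pics/a.png

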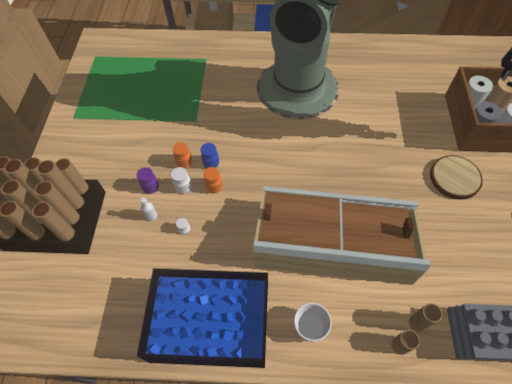

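View pics/b.png

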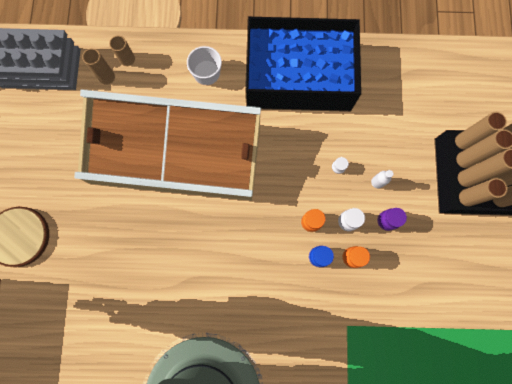

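The scene camera faces the robot, with the chest at (340,230) and the white squat jar at (180,180). In the top view, where +x is up and +y is left, the chest rails run (82,94)-(260,108) and (76,178)-(252,194). The pulls are at (95,136) and (247,151), and the white squat jar is at (352,219).

Run:
```python
from h import *
a=load('a.png');b=load('b.png')
c=np.hstack([cv2.resize(b['color'][80:210,60:275],None,fx=1.86,fy=1.86*1,interpolation=cv2.INTER_CUBIC),cv2.resize(a['color'][175:305,240:440],None,fx=1.86,fy=1.86,interpolation=cv2.INTER_CUBIC)])
d=np.hstack([cv2.resize(b['color'][145:285,280:420],(399,399),interpolation=cv2.INTER_CUBIC),cv2.resize(a['color'][130:250,120:240],(373,399),interpolation=cv2.INTER_CUBIC)])
w=min(c.shape[1],d.shape[1]);m=np.vstack([c[:,:w],d[:min(399,600-c.shape[0]),:w]]);print(m.shape,c.shape)
cv2.imwrite('pics/c.png',m[:,:,::-1])
for h in (.14,.07):
  print(h,[onz(b,u,v,h).round(3) for u,v in((82,94),(260,108),(76,178),(252,194))])
print('pull',[onz(b,u,v,.14).round(3) for u,v in((95,136),(247,151))])
# jars: 2-view
def white(s,box):
    x0,y0,x1,y1=box;p=s['color'][y0:y1,x0:x1].astype(int)
    m=((p.min(2)>120)&(p.max(2)-p.min(2)<45)).astype(np.uint8)
    n,l,st,ce=cv2.connectedComponentsWithStats(m);return [(st[i].tolist(),(ce[i]+[x0,y0]).round(1)) for i in range(1,n) if st[i][4]>20]
print(white(b,(325,150,410,240)),white(a,(130,140,240,245)))
```

```text
(600, 772, 3) (242, 772, 3)
0.14 [array([0.685, 0.296, 0.14 ]), array([ 0.662, -0.118,  0.14 ]), array([0.485, 0.289, 0.14 ]), array([ 0.459, -0.105,  0.14 ])]
0.07 [array([0.716, 0.329, 0.07 ]), array([ 0.691, -0.118,  0.07 ]), array([0.5 , 0.32, 0.07]), array([ 0.472, -0.104,  0.07 ])]
pull [array([0.584, 0.256, 0.14 ]), array([ 0.558, -0.091,  0.14 ])]
[([7, 7, 17, 17, 204], array([339.7, 164.8])), ([46, 20, 22, 18, 259], array([381.4, 178.3])), ([15, 58, 25, 23, 440], array([351.8, 218.7]))] [([41, 27, 20, 27, 347], array([181.3, 178.5])), ([10, 57, 18, 24, 226], array([148.7, 208.9])), ([46, 78, 15, 17, 172], array([183. , 225.3]))]
```

View pics/c.png

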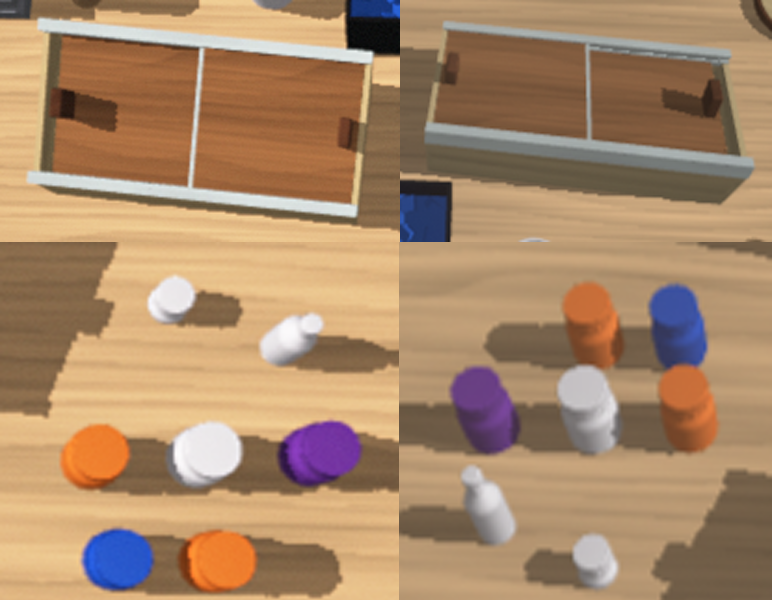

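The +y door is the left one, with the low side facing the robot. The chest is centred near (0.58, 0.10) with yaw about -3.6°. I'll move to just left of the pull and look through the wrist camera.

```bash
python3 -m jog '[{"x":5,"y":-3,"turn":5,"claw":-1},{"x":10,"y":-7,"turn":10,"claw":-1},{"x":15,"y":-11,"turn":15,"claw":-1},{"x":20,"y":-15,"turn":15.6,"claw":-1},{"x":24,"y":-18,"turn":15.6,"claw":-1}]'
python3 -m jog '[{"x":5,"y":-4},{"x":10,"y":-7},{"x":13,"y":-9},{"x":13,"y":-9},{"x":13,"y":-9}]'
python3 - <<'E'
from h import *
save('wrist','d.png');save('top','e.png');o=get_obs();print(o['time_s'],o['position'],o['ee_rot'],o['width'])
E
```

```text
0.2 [0.20589801 0.58994112 0.24196078] [ 1.67094559e-01  9.85940823e-01 -3.16965285e-04 -2.66681142e-05] 1.000354416609466$[0]: bad value
$[0]: bad value
```

View pics/d.png

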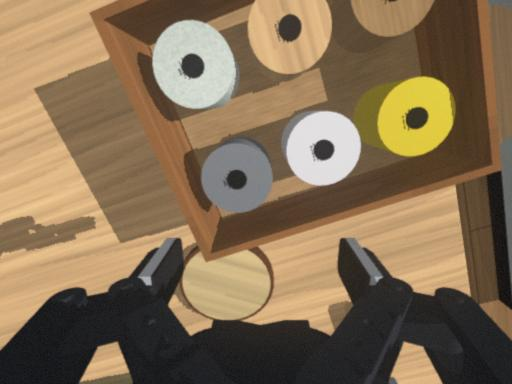

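The call was refused, apparently because a row needs every key. The wrist view shows only the spool box at the start pose. I'll send the move again with full rows.

```bash
python3 -m jog '[{"x":5,"y":-3,"z":0,"turn":5,"claw":-1},{"x":10,"y":-7,"z":0,"turn":10,"claw":-1},{"x":15,"y":-11,"z":0,"turn":15,"claw":-1},{"x":20,"y":-15,"z":0,"turn":15.6,"claw":-1},{"x":24,"y":-18,"z":0,"turn":15.6,"claw":-1}]'
python3 -m jog '[{"x":5,"y":-4,"z":0,"turn":0,"claw":0},{"x":10,"y":-7,"z":0,"turn":0,"claw":1},{"x":13,"y":-9,"z":0,"turn":0,"claw":1},{"x":13,"y":-9,"z":0,"turn":0,"claw":1},{"x":13,"y":-9,"z":0,"turn":0,"claw":1}]'
python3 - <<'E'
from h import *
save('wrist','d.png');save('top','e.png');o=get_obs();print(o['time_s'],o['position'],o['ee_rot'],o['width'])
E
```

```text
time_s: 0.82
position: [0.4477, 0.4082, 0.2423]
ee_rot: [0.032, 0.999, -0.0, 0.0]
contact_force: [0.0, 0.3, -0.1]
width: 1.002
grip_force: 0.0
time_s: 1.45
position: [0.5752, 0.3207, 0.242]
ee_rot: [0.031, 1.0, 0.0, -0.0]
contact_force: [0.6, 1.6, 0.7]
width: 0.002
grip_force: 0.0
1.55 [0.57496495 0.32118517 0.24230812] [ 3.09338200e-02  9.99521394e-01  1.58184984e-04 -2.37819766e-04] 0.0005026777256149787
```

View pics/d.png

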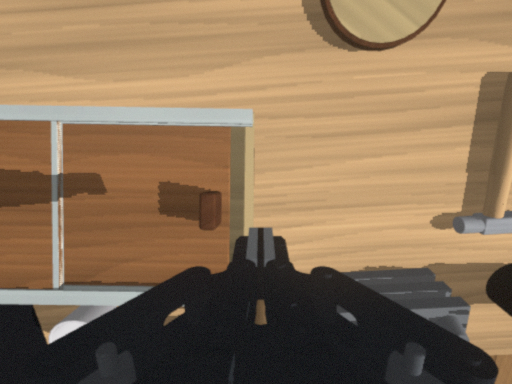

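The wrist view shows the front rail on top, (0,113)-(252,117), and the left end at x≈252. The pull is at about (200-221, 190-230).

Run:
```python
from h import *
s=load('d.png');print(ray(s,256,192))
for n,u,v,z in [('pull',200,195,.14),('pull',221,195,.14),('pull',200,228,.14),('pull',221,228,.14),('frontL',252,117,.07),('rearL',252,300,.14),('rearmid',100,287,.14),('front0',20,110,.07)]: print(n,onz(s,u,v,z).round(3))
p=s['color'][170:245,180:260].astype(int)
import sys
for r in (195,210,222): print([tuple(s['color'][r,u]) [0] for u in range(192,240,2)])
# jar check
b=load('b.png'); print('jar',onz(b,354,218.7,.075))
a=load('a.png'); print('jar scene', onz(a,120+(585-399)*120/373,130+(382-242)*120/399,.075))
```

```text
(array([0.50180144, 0.32541781, 0.37348696]), array([ 0.29369039, -0.03418771, -0.95542264]))
pull [0.573 0.265 0.14 ]
pull [0.574 0.285 0.14 ]
pull [0.606 0.261 0.14 ]
pull [0.608 0.281 0.14 ]
frontL [0.508 0.316 0.07 ]
rearL [0.692 0.305 0.14 ]
rearmid [0.666 0.149 0.14 ]
front0 [0.485 0.063 0.07 ]
[np.uint8(93), np.uint8(94), np.uint8(91), np.uint8(86), np.uint8(68), np.uint8(82), np.uint8(83), np.uint8(86), np.uint8(86), np.uint8(90), np.uint8(96), np.uint8(106), np.uint8(96), np.uint8(96), np.uint8(99), np.uint8(141), np.uint8(146), np.uint8(146), np.uint8(152), np.uint8(127), np.uint8(110), np.uint8(115), np.uint8(110), np.uint8(113)]
[np.uint8(83), np.uint8(84), np.uint8(85), np.uint8(83), np.uint8(76), np.uint8(93), np.uint8(93), np.uint8(90), np.uint8(93), np.uint8(91), np.uint8(93), np.uint8(102), np.uint8(91), np.uint8(89), np.uint8(94), np.uint8(130), np.uint8(134), np.uint8(132), np.uint8(135), np.uint8(118), np.uint8(114), np.uint8(112), np.uint8(116), np.uint8(116)]
[np.uint8(133), np.uint8(134), np.uint8(132), np.uint8(116), np.uint8(71), np.uint8(84), np.uint8(87), np.uint8(85), np.uint8(86), np.uint8(91), np.uint8(97), np.uint8(104), np.uint8(94), np.uint8(96), np.uint8(107), np.uint8(131), np.uint8(132), np.uint8(132), np.uint8(136), np.uint8(113), np.uint8(108), np.uint8(109), np.uint8(111), np.uint8(112)]
jar [ 0.41853351 -0.34655382  0.075     ]
jar scene [ 0.42068333 -0.34205621  0.075     ]
```

```bash
python3 -m jog '[{"x":1.3,"y":0,"z":-5,"turn":0,"claw":1},{"x":1.3,"y":0,"z":-9,"turn":0,"claw":1},{"x":1.3,"y":0,"z":-11.2,"turn":0,"claw":1},{"x":1.3,"y":-1,"z":-11.2,"turn":0,"claw":1},{"x":1.3,"y":-2,"z":-11.2,"turn":0,"claw":1}]'
python3 -m jog '[{"x":-0.1,"y":-1.5,"z":0,"turn":0,"claw":1},{"x":-0.2,"y":-3,"z":0,"turn":0,"claw":1},{"x":-0.3,"y":-4.5,"z":0,"turn":0,"claw":1},{"x":-0.4,"y":-6,"z":0,"turn":0,"claw":1},{"x":-0.5,"y":-7.5,"z":0,"turn":0,"claw":1}]'
python3 -m jog '[{"x":-0.1,"y":-1.2,"z":0,"turn":0,"claw":1},{"x":-0.2,"y":-2.4,"z":0,"turn":0,"claw":1},{"x":-0.3,"y":-3.6,"z":0,"turn":0,"claw":1},{"x":-0.3,"y":-4.6,"z":0,"turn":0,"claw":1},{"x":-0.3,"y":-5.3,"z":0,"turn":0,"claw":1}]'
python3 - <<'E'
from h import *
save('wrist','f.png');save('scene','f2.png')
E
```

```text
time_s: 2.17
position: [0.5892, 0.2998, 0.1315]
ee_rot: [0.032, 1.0, 0.0, 0.001]
contact_force: [0.4, -0.6, 0.4]
width: 0.001
grip_force: 0.0
time_s: 2.8
position: [0.5839, 0.224, 0.1303]
ee_rot: [0.032, 0.999, -0.0, -0.0]
contact_force: [0.2, 2.5, 0.8]
width: 0.0
grip_force: 1.0
time_s: 3.42
position: [0.5807, 0.1714, 0.1302]
ee_rot: [0.032, 0.999, -0.0, -0.0]
contact_force: [-0.9, 1.9, -0.4]
width: 0.002
grip_force: 0.9
```

View pics/f2.png

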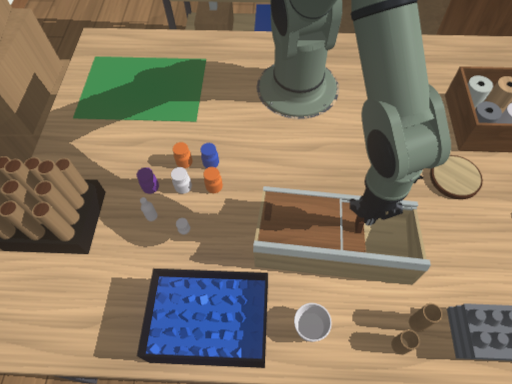

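The scene view shows the door mostly open, with the compartment visible at (390,230) and the pull at about (360,222). I'll push on gently until it meets the stop.

```bash
python3 -m jog '[{"x":0,"y":-0.3,"z":0,"turn":0,"claw":1},{"x":0,"y":-0.5,"z":0,"turn":0,"claw":1},{"x":0,"y":-0.7,"z":0,"turn":0,"claw":1},{"x":0,"y":-0.9,"z":0,"turn":0,"claw":1},{"x":0,"y":-0.9,"z":0,"turn":0,"claw":1}]'
python3 -m jog '[{"x":0,"y":-0.2,"z":0,"turn":0,"claw":1},{"x":0,"y":-0.4,"z":0,"turn":0,"claw":1},{"x":0,"y":-0.4,"z":0,"turn":0,"claw":1}]'
```

```text
time_s: 4.15
position: [0.5811, 0.1628, 0.1303]
ee_rot: [0.032, 0.999, -0.0, 0.0]
contact_force: [0.2, 0.4, 0.6]
width: 0.001
grip_force: 0.0
time_s: 4.53
position: [0.5811, 0.1588, 0.1303]
ee_rot: [0.032, 0.999, -0.0, 0.0]
contact_force: [-0.8, 0.8, 0.2]
width: -0.001
grip_force: 0.0
```

```bash
python3 -m jog '[{"x":0,"y":-0.2,"z":0,"turn":0,"claw":1},{"x":0,"y":-0.4,"z":0,"turn":0,"claw":1},{"x":0,"y":-0.6,"z":0,"turn":0,"claw":1}]'
python3 -m jog '[{"x":0,"y":-0.2,"z":0,"turn":0,"claw":1},{"x":0,"y":-0.4,"z":0,"turn":0,"claw":1}]'
```

```text
time_s: 4.9
position: [0.581, 0.1574, 0.1305]
ee_rot: [0.03, 1.0, 0.003, 0.001]
contact_force: [0.1, 27.6, -5.7]
width: 0.001
grip_force: 14.1
time_s: 5.15
position: [0.5809, 0.1571, 0.1306]
ee_rot: [0.029, 1.0, 0.005, 0.001]
contact_force: [0.8, 46.8, -9.9]
width: -0.005
grip_force: 23.0
```

The door is at its stop. I'll back off and go to the jar.

```bash
python3 -m jog '[{"x":0,"y":2,"z":0,"turn":0,"claw":1},{"x":0,"y":2.5,"z":4,"turn":0,"claw":1},{"x":0,"y":0,"z":10,"turn":0,"claw":0},{"x":-2,"y":-6,"z":12,"turn":0,"claw":-0.53},{"x":-4,"y":-12,"z":12,"turn":0,"claw":-0.53}]'
python3 -m jog '[{"x":-3,"y":-5.5,"z":0,"turn":0,"claw":-0.53},{"x":-5,"y":-11,"z":0,"turn":0,"claw":-0.53},{"x":-7,"y":-16.5,"z":0,"turn":0,"claw":-0.53},{"x":-9,"y":-22,"z":0,"turn":3.6,"claw":-0.53},{"x":-11,"y":-27,"z":0,"turn":3.6,"claw":-0.53}]'
python3 -m jog '[{"x":-0.8,"y":-5.5,"z":-1,"turn":0,"claw":-0.53},{"x":-0.8,"y":-11,"z":-3,"turn":0,"claw":-0.53},{"x":-0.8,"y":-11,"z":-3,"turn":0,"claw":-0.53},{"x":-0.8,"y":-11,"z":-3,"turn":0,"claw":-0.53}]'
python3 - <<'E'
from h import *
save('wrist','g.png');save('top','g2.png')
E
```

```text
time_s: 5.78
position: [0.543, 0.0333, 0.2518]
ee_rot: [0.031, 1.0, 0.0, 0.002]
contact_force: [1.9, -1.7, 0.4]
width: 0.636
grip_force: 0.0
time_s: 6.4
position: [0.4318, -0.2374, 0.2504]
ee_rot: [0.0, 1.0, -0.0, 0.0]
contact_force: [0.6, 0.0, 0.4]
width: 0.76
grip_force: 0.0
time_s: 6.9
position: [0.4247, -0.3451, 0.22]
ee_rot: [0.001, 1.0, 0.0, -0.0]
contact_force: [0.0, 0.4, -0.5]
width: 0.762
grip_force: 0.0
```

View pics/g.png

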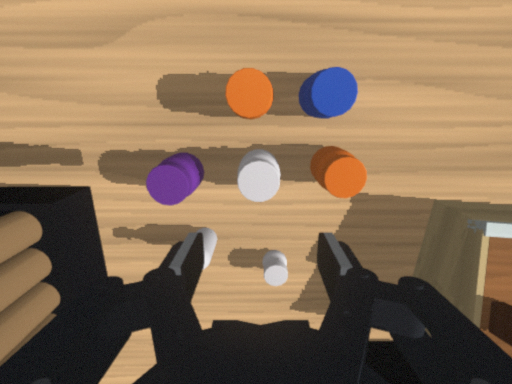

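The wrist view shows the white jar's cap at (259,180), orange neighbours at (338,172) and (249,92), and purple at (174,178). The slim bottle at (208,245) is partly behind a finger.

Run:
```python
from h import *
s=load('g.png')
for n,u,v,z in [('cap',259,180,.075),('capL',239,180,.075),('capR',280,180,.075),('oR',342,176,.075),('p',170,183,.075),('oT',249,92,.075),('bottletop',207,232,.1),('small',275,274,.042)]: print(n,onz(s,u,v,z).round(3))
t=load('g2.png');print(onz(t,354,218.7,.075).round(3))
```

```text
cap [ 0.423 -0.346  0.075]
capL [ 0.423 -0.368  0.075]
capR [ 0.423 -0.324  0.075]
oR [ 0.419 -0.257  0.075]
p [ 0.426 -0.442  0.075]
oT [ 0.334 -0.356  0.075]
bottletop [ 0.472 -0.4    0.1  ]
small [ 0.563 -0.325  0.042]
[ 0.419 -0.347  0.075]
```

```bash
python3 -m jog '[{"x":-0.3,"y":-0.1,"z":-5,"turn":0,"claw":-0.53},{"x":-0.3,"y":-0.1,"z":-10,"turn":0,"claw":-0.53},{"x":-0.3,"y":-0.1,"z":-14,"turn":0,"claw":-0.53},{"x":-0.3,"y":-0.1,"z":-16.5,"turn":0,"claw":-0.53},{"x":-0.3,"y":-0.1,"z":-16.5,"turn":0,"claw":-0.53}]'
python3 -m jog '[{"x":0,"y":0,"z":0,"turn":0,"claw":-0.2},{"x":0,"y":0,"z":0,"turn":0,"claw":0.2},{"x":0,"y":0,"z":0,"turn":0,"claw":0.2},{"x":0,"y":0,"z":0,"turn":0,"claw":0.2},{"x":0,"y":0,"z":0,"turn":0,"claw":0.2}]' 35
python3 -m jog '[{"x":0,"y":0,"z":0.5,"turn":0,"claw":0.2},{"x":0,"y":0,"z":2,"turn":0,"claw":0.2},{"x":0,"y":0,"z":3,"turn":0,"claw":0.2},{"x":0,"y":0,"z":3,"turn":0,"claw":0.2}]'
python3 - <<'E'
from h import *
save('wrist','i.png');save('scene','i2.png')
E
```

```text
time_s: 7.62
position: [0.4217, -0.3451, 0.0543]
ee_rot: [-0.0, 1.0, 0.001, -0.001]
contact_force: [1.2, -0.5, 0.6]
width: 0.76
grip_force: 0.0
time_s: 8.25
position: [0.4226, -0.3467, 0.0568]
ee_rot: [0.0, 1.0, -0.001, 0.001]
contact_force: [-0.5, 0.7, 8.5]
width: 0.538
grip_force: 35.6
time_s: 8.75
position: [0.4223, -0.3467, 0.0863]
ee_rot: [0.0, 1.0, -0.001, 0.001]
contact_force: [0.1, -0.3, -2.1]
width: 0.53
grip_force: 36.2
```

View pics/i2.png

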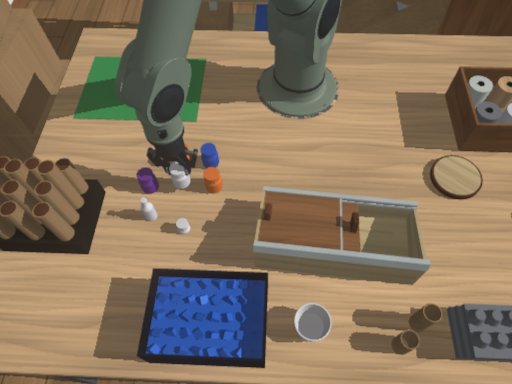

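The jar is lifted with about 2 N of weight and a 36 N grip. The scene view shows the door fully open and the right door shut. I'll carry the jar over.

```bash
python3 -m jog '[{"x":0,"y":0,"z":3,"turn":0,"claw":0.2},{"x":0,"y":0,"z":7,"turn":0,"claw":0.2},{"x":1,"y":3,"z":11,"turn":0,"claw":0.2},{"x":2.5,"y":7,"z":15,"turn":0,"claw":0.2},{"x":4,"y":11.5,"z":17,"turn":-1,"claw":0.2}]'
python3 -m jog '[{"x":1.5,"y":4.5,"z":0,"turn":0,"claw":0.2},{"x":3,"y":9,"z":0,"turn":-1,"claw":0.2},{"x":4.5,"y":13.5,"z":0,"turn":-2,"claw":0.2},{"x":6,"y":18,"z":0,"turn":-2.6,"claw":0.2},{"x":7.5,"y":22.5,"z":0,"turn":-2.6,"claw":0.2}]'
python3 -m jog '[{"x":1.5,"y":4.5,"z":0,"turn":0,"claw":0.2},{"x":3,"y":9,"z":0,"turn":0,"claw":0.2},{"x":4.5,"y":13.5,"z":0,"turn":0,"claw":0.2},{"x":5,"y":17,"z":0,"turn":0,"claw":0.2},{"x":5.3,"y":19.5,"z":0,"turn":0,"claw":0.2}]'
python3 -m jog '[{"x":0.2,"y":2.5,"z":0,"turn":0,"claw":0.2},{"x":0.2,"y":3.9,"z":0,"turn":0,"claw":0.2},{"x":0.2,"y":3.9,"z":0,"turn":0,"claw":0.2},{"x":0.2,"y":3.9,"z":0,"turn":0,"claw":0.2}]'
python3 - <<'E'
from h import *
s=save('wrist','j.png')
for P in [(.584,.10)]:
  c,sn=np.cos(np.radians(-3.6)),np.sin(np.radians(-3.6))
  f=lambda x,y,z:(P[0]+c*x-sn*y,P[1]+sn*x+c*y,z)
  for n,p in dict(FL=f(-.1,.21,.07),RL=f(.1,.21,.14),pull=f(-.007,.036,.14),mid=f(0,.127,.008)).items(): print(n,proj(s,p).round(0))
E
```

```text
time_s: 9.48
position: [0.4624, -0.2305, 0.2567]
ee_rot: [0.01, 1.0, -0.0, 0.001]
contact_force: [0.2, 0.3, -1.5]
width: 0.533
grip_force: 36.7
time_s: 10.1
position: [0.537, -0.0048, 0.2547]
ee_rot: [0.032, 0.999, -0.0, -0.0]
contact_force: [0.3, -0.7, -1.9]
width: 0.533
grip_force: 36.7
time_s: 10.72
position: [0.5896, 0.1905, 0.2543]
ee_rot: [0.031, 1.0, -0.0, -0.001]
contact_force: [-0.4, -0.9, -1.4]
width: 0.534
grip_force: 36.7
time_s: 11.22
position: [0.592, 0.2265, 0.2552]
ee_rot: [0.032, 0.999, -0.0, 0.0]
contact_force: [0.5, -0.4, -1.3]
width: 0.532
grip_force: 36.7
FL [[335.  85.]]
RL [[337. 278.]]
pull [[166. 183.]]
mid [[260. 163.]]
```

View pics/j.png

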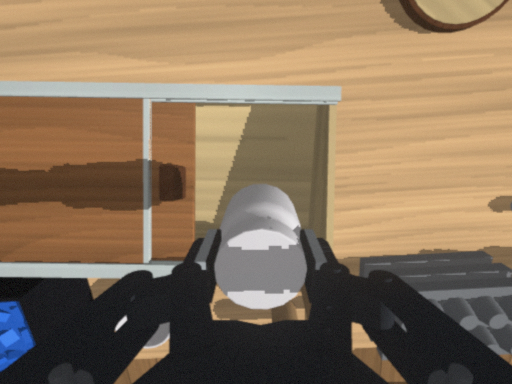

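The wrist view shows the jar upright in the fingers. The front-left corner is at (341,92), close to the predicted (335,85), and the open area spans columns 195-328. I'll lower the jar.

```bash
python3 -m jog '[{"x":0,"y":0,"z":-4,"turn":0,"claw":0.2},{"x":0,"y":0,"z":-8,"turn":0,"claw":0.2},{"x":0,"y":0,"z":-12,"turn":0,"claw":0.2},{"x":0,"y":0,"z":-15,"turn":0,"claw":0.2},{"x":0,"y":0,"z":-17,"turn":0,"claw":0.2}]'
python3 -m jog '[{"x":0,"y":0,"z":-0.6,"turn":0,"claw":0.2},{"x":0,"y":0,"z":-1.2,"turn":0,"claw":0.2},{"x":0,"y":0,"z":-1.7,"turn":0,"claw":0.2},{"x":0,"y":0,"z":-1.7,"turn":0,"claw":0.2}]'
```

```text
time_s: 11.9
position: [0.5917, 0.2267, 0.084]
ee_rot: [0.032, 0.999, -0.0, -0.0]
contact_force: [0.3, 0.6, -1.1]
width: 0.534
grip_force: 36.8
time_s: 12.4
position: [0.5919, 0.2277, 0.0683]
ee_rot: [0.032, 0.999, 0.0, 0.0]
contact_force: [0.2, 0.4, -2.2]
width: 0.534
grip_force: 36.7
```

```bash
python3 -m jog '[{"x":0,"y":0,"z":-0.15,"turn":0,"claw":0.2},{"x":0,"y":0,"z":-0.3,"turn":0,"claw":0.2},{"x":0,"y":0,"z":-0.3,"turn":0,"claw":0.2}]'
```

```text
time_s: 12.78
position: [0.5918, 0.2277, 0.0651]
ee_rot: [0.032, 0.999, -0.0, -0.0]
contact_force: [-0.9, -0.3, -2.1]
width: 0.535
grip_force: 36.7
```

```bash
python3 -m jog '[{"x":0,"y":0,"z":-0.15,"turn":0,"claw":0.2},{"x":0,"y":0,"z":-0.3,"turn":0,"claw":0.2},{"x":0,"y":0,"z":-0.3,"turn":0,"claw":0.2}]'
```

```text
time_s: 13.15
position: [0.5925, 0.2278, 0.0647]
ee_rot: [0.032, 0.999, 0.0, 0.001]
contact_force: [-12.8, -5.0, 39.7]
width: 0.534
grip_force: 41.6
```

```bash
python3 -m jog '[{"x":0,"y":0,"z":0.15,"turn":0,"claw":0.2},{"x":0,"y":0,"z":0.25,"turn":0,"claw":0.2},{"x":0,"y":0,"z":0.25,"turn":0,"claw":0.05},{"x":0,"y":0,"z":0.25,"turn":0,"claw":-0.25},{"x":0,"y":0,"z":0.25,"turn":0,"claw":-0.5}]' 20
python3 -m jog '[{"x":0,"y":0,"z":0,"turn":0,"claw":-0.5},{"x":0,"y":0,"z":3,"turn":0,"claw":-0.5},{"x":0,"y":0,"z":8,"turn":0,"claw":-0.5},{"x":0,"y":2,"z":14,"turn":0,"claw":-0.5},{"x":0,"y":4,"z":20,"turn":0,"claw":-0.5}]'
python3 -m jog '[{"x":-4,"y":4,"z":0,"turn":0,"claw":-0.5},{"x":-8,"y":8,"z":0,"turn":0,"claw":-0.5},{"x":-12,"y":12,"z":0,"turn":0,"claw":-0.5},{"x":-14,"y":14,"z":0,"turn":0,"claw":-0.5},{"x":-14,"y":14,"z":0,"turn":0,"claw":-0.5}]'
python3 - <<'E'
from h import *
a=save('scene','k.png');b=save('top','k2.png')
m=np.hstack([cv2.resize(b['color'][80:210,60:275],(400,400*130//215)),cv2.resize(a['color'][165:305,240:440],(400,280))[:241]])
cv2.imwrite('pics/k3.png',m[:,:,::-1])
E
```

```text
time_s: 13.78
position: [0.5918, 0.2276, 0.0644]
ee_rot: [0.032, 0.999, -0.0, -0.0]
contact_force: [0.4, -0.5, -0.0]
width: 0.748
grip_force: 0.0
time_s: 14.4
position: [0.5916, 0.2675, 0.2653]
ee_rot: [0.032, 0.999, 0.0, 0.0]
contact_force: [0.0, 0.7, 0.6]
width: 0.75
grip_force: 0.0
time_s: 15.02
position: [0.4499, 0.4091, 0.2632]
ee_rot: [0.03, 1.0, 0.0, -0.0]
contact_force: [0.7, 0.1, 0.8]
width: 0.749
grip_force: 0.0
```

View pics/k3.png

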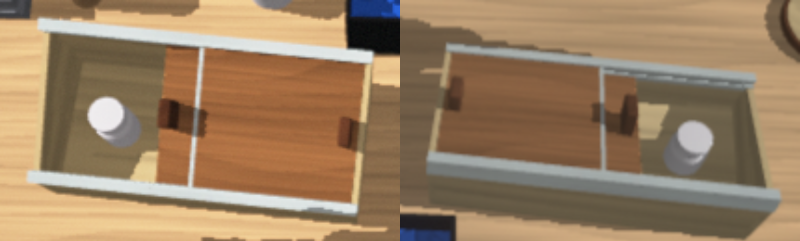

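Both crops show the jar standing upright in the open left compartment, at (107,115) and (690,140). The left door is at its stop, the right door is shut and the arm is clear.

```bash
python3 -c "from bench import close_job; print(close_job())"
```

```text
the job is handed in; nothing more can be done
None
```

The left door is open at its stop, the right door is shut, the squat jar stands upright in the left compartment, and the job is handed in at about 15 s; no verdict was returned.

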